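Hold the lint bin open with its pedal and ease it shut

ROBOT

A 6-joint arm with a two-finger parallel gripper is mounted at the origin on the work surface. World frame = base frame: x ahead of the robot, y to its left, z up, the work surface at z = 0. Lengths are in mm, angles in rad, forces in N, time in s.
With the tool pointing down it reaches from about 350 to 775 mm from the base axis. Payload 7.3 kg.
Tool frame: the origin (TCP) lies at the very end of the fingers, on their centre line; the grasp point (between the pads) lies 19 mm behind it (bot.grip_point_offset is the distance from the TCP to the grasp point, in mm); z points along the fingers, y is the line along which they close (so a half turn about z gives the same grasp; the last joint's range is limited). The gripper opens to 92 mm and grips with 3 to 60 N. Pads are 19 mm wide; open, the fingers measure 130 mm over their backs; the gripper's body (75 mm by 190 mm) begins 47 mm behind the grasp point.
Start: joints at [-1.3, 0.342, 1.524, -0, 1.275, -0.146], TCP at [212.563, -480.067, 201.441] pointing down, gripper open.
Joint ranges: [-2.53, 2.53], [-0.77, 2.02], [0.04, 2.7], [-1, 4.14], [0.28, 2.66], [-3.11, 3.11]. Speed limits (rad/s): [2.57, 2.57, 3.14, 3.14, 3.14, 3.14].

INTERFACE

Orientations are given as [roll, pitch, yaw] about the fixed x, y, z axes, in that order (R = Rz(yaw) Ry(pitch) Rx(roll)).
In Python, from plant import bot gives the robot as it stands. The module is installed in compiled form; this text tells all that it offers.
- The arm moves only by the shell command python3 -m jog 'ROWS' [OPENING]. ROWS is JSON, a list of rows, each a list of 6 numbers: the shift along the tool's x, y, z in mm, then the turn, a rotation vector about the tool's x, y, z in rad. In form: [[dx, dy, dz, rx, ry, rz], ...]. A call has 1 to 12 rows; each row shifts and turns the commanded pose from where the row before left it, along the tool's axes as they then stand; what a row does not reach is not made up. A row lasts 1/10 s, in which the tool goes at most 50 mm and 8.59 degrees, less where a joint would pass 70% of its speed; a pose out of reach is approached as far as the arm can. A call with a gripper value outside its range is refused whole. OPENING is the opening in per cent of the stroke, from 0 (shut) to 100 (fully open), set as the call begins (- or left out, the last holds). The fingers move at their own pace and stop on an object; the grip force is fixed at half the most. Time passes only in rows, so rows that do not move let the fingers close. It gives the time, the measured TCP pose, the force, the opening and the grip force at its end, in the units of the state.
- bot.get_obs(): the state, without advancing time (a new reading comes with each control period).
- bot.capture(name): name is "scene" or "top" or "wrist"; returns the picture (480x640x3 uint8, red, green, blue); there is no depth.
- bot.camera_model(name): a dict with "fx", "fy", "cx", "cy" (pixels), "position" and "orientation" of the camera in the world; the wrist camera has in their place "T_tool_cam" (4x4, takes a point from camera to tool coordinates, whose origin is the TCP and whose axes are the flange's). Camera axes: x right, y down, z forward; pixel columns grow to the right and rows downward; lengths in mm; the calibration is good to about 2 mm. The wrist camera is an equidistant fisheye: a pixel r from the principal point sees the ray r / f radians off the axis. A picture is of the moment at which its call begins: read the wrist's pose just before it. camera_model takes no time and is no camera call.
- bot.close_job(): hands the job in; it is judged then, once.
Trained networks look in the newest picture that a camera, given by its name, has taken for a name from the list of things; names that differ only in an ending like _2 or _b are one class to them, and where a whole thing is asked for, a point or a joint stands for the part that bears it (a point fixed in the world has none). Each returns a list of dicts, best first, with "p" (0 to 1); they miss things now and then, are a little off and sometimes report something else, mostly with a low value. They report only what shows in the picture. A call takes as long as a camera call.
- bot.outline_of(target, camera): "mask" (480x640 bool, what is visible of it) and "pixel" ([column, row] in pixels, amid what is visible of it).
The state is a dict: "time": time; "joint_positions": joint angles; "dq": joint speeds; "tau": joint torques, N m; "tool_pos": TCP position; "tcp_rot": TCP orientation; "contact_force": force on the tool from outside, world axes, zero at the start; "moment": the same for the moment, N m; "grip_width": finger opening in mm; "finger_force": force on a finger pad.
Only numpy, scipy, OpenCV 4.12 (cv2) and the standard library are available. Lean on these libraries where they do the work, as an engineer would, in place of code of your own. Each camera call takes 0.05 s, during which the arm holds its last target. There are 200 camera calls.

TASK

I want to drop the dryer lint in: press the pedal of the round bin all the way down so that its lid swings wide open, and keep it open for at least two seconds. Then let the pedal up slowly so that the lid settles fully shut without slamming. Use only the pedal, keep your hand off the lid, and leave the square bin next to it alone.

Things in the scene. Friction and masses are not known exactly. Their poses are not given: they have to be found in the camera images.
- round_pedal_pad (a point): centre of the top of the round bin's pedal pad: ribbed steel plate, 55 (x) by 65 (y) by 10 mm, on a lever out of the bin's foot. Top is level, 55 mm above the worktop at rest; 21 mm and tilted 0.2 rad when fully down. x points at the bin, z up (turns with the pedal). Bin wall 110 mm, bin centre 200 mm along +x. Takes 5 to 9 N; a spring pushes it back and slams the lid if let go.
- round_pedal (a joint): angle of the round bin's pedal about a level hinge inside the bin, 170 mm behind the pad's centre: 0 = up, lid shut; 0.2 rad = fully down (pad 34 mm lower), a hard stop. The linked lid turns 6 times as far; letting the pad up at a few centimetres a second shuts it softly.
- round_lid: round steel lid, 188 mm across, 19 mm high, of the fixed round white plastic bin (180 mm across, 160 mm high; lid top 179 mm up). Origin at the centre of its underside. Shut: z up, -x towards the pedal side. Hinged 90 mm along its +x, at the bin's back, about its y; opens upward to 1.2 rad, its front edge then about 335 mm above the worktop.
- square_bin: the other pedal bin, not to be touched: fixed, square, 180 by 180 mm, 160 mm high, same white plastic, steel lid (top 174 mm up) and steel pedal. Origin under the centre of its body, z up, -x towards its pedal, whose pad's centre lies 200 mm from the origin. Either bin may be the left one.

How it is judged:
By the outcome, as a careful person would: the job done as asked, in the order asked, and still so for the second after the job is handed in, with the robot touching nothing.
It also fails if it takes over 37 s, if anything falls off the work surface, if the arm or the gripper's body presses on something with over 40 N, if the wrist force passes 120 N, or if a joint passes its speed limit or range.

## Working session

There is one attempt and no reset: what is moved stays moved. The work goes in short steps, Python scripts to look and compute and a shell command to move; the robot and the scene stay as the last step left them, time stands still between calls to the robot, and variables do not carry over. Pictures are saved under pics/ and viewed, at most 10 in all, crops included, and the job is handed in when it is done.

```bash
mkdir -p pics; python3 - <<'E'
from plant import bot
import cv2,numpy as np
o=bot.get_obs();print(o['time'],o['tool_pos'],o['tcp_rot'],o['contact_force'],o['grip_width'])
ims=[]
for c in['scene','top']:
    im=bot.capture(c)[:,:,::-1].copy();m=bot.camera_model(c);print(c,m)
    for t in['round_pedal_pad','round_pedal','round_lid','square_bin']:
        for r in bot.outline_of(t,c)[:2]:
            k=r['mask'];ys,xs=np.nonzero(k);print(t,r['p'],r['pixel'],k.sum(),xs.min(),xs.max(),ys.min(),ys.max())
            cv2.circle(im,tuple(int(v) for v in r['pixel']),3,(0,0,255),-1)
    cv2.imwrite(f'pics/{c}.png',im)
E
```

```text
0.0 [ 212.45686858 -479.61220607  200.73808975] [-3.14004756e+00 -2.25780559e-04  4.16827606e-01] [0.19098486 0.19063207 0.6127295 ] 91.86458865239864
scene {'fx': 545.462011193244, 'fy': 545.462011193244, 'cx': 315.30374103097085, 'cy': 229.46871946054853, 'position': array([ 974.97640691, -107.71273772, 1154.45032663]), 'orientation': array([-2.80256857e+00, -1.84789366e-03,  1.33869176e+00])}
round_pedal_pad 0.97 [230.7, 227.2] 930 211 242 208 252
round_pedal 0.96 [228.3, 228.0] 967 210 242 208 252
round_lid 0.59 [233.0, 303.0] 8097 184 286 252 352
square_bin 0.72 [417.1, 259.8] 12344 362 489 172 326
top {'fx': 465.3636041514247, 'fy': 465.3636041514247, 'cx': 320.3085369846952, 'cy': 239.37537876937637, 'position': array([525.69986182, -45.65513275, 991.11398942]), 'orientation': array([-3.02643913,  0.02657391, -1.55054289])}
round_pedal_pad 0.92 [408.4, 282.0] 1375 396 428 237 304
round_pedal 0.61 [414.3, 282.5] 1315 396 428 238 304
round_pedal 0.33 [227.7, 185.3] 13619 165 280 121 301
round_lid 0.7 [423.5, 178.7] 8375 371 474 128 230
```

View pics/top.png

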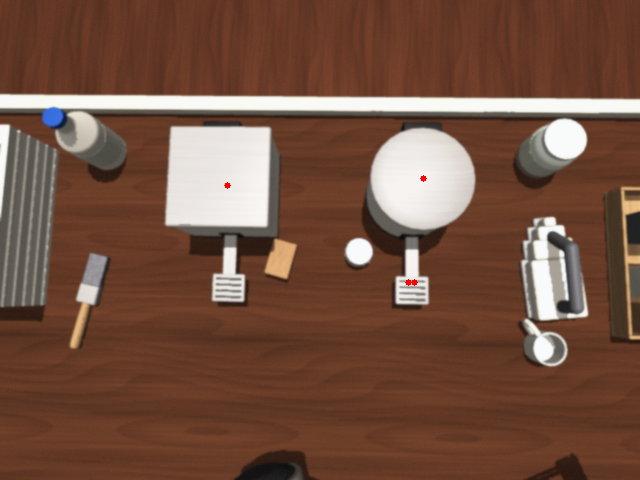

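View pics/scene.png

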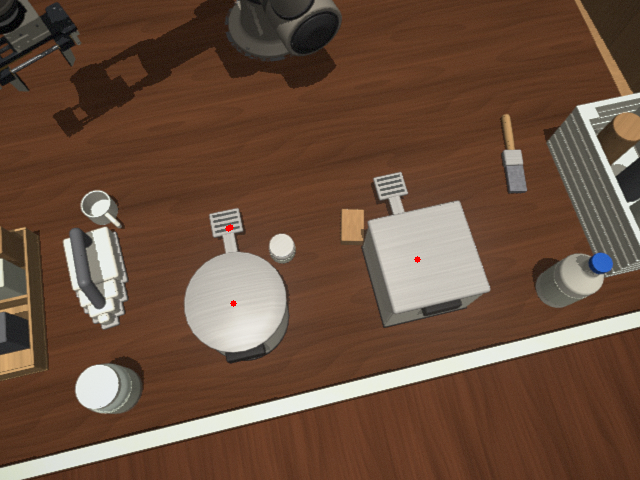

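The top view shows the round bin on the right, with its lid at about (423,179) and its pad at about (412,290). The square bin is on the left at (220,180), with its pad at (229,288). A small white jar stands near the round pedal at (358,252), and an iron and a mug are on the right.

```bash
cat > h.py <<'E'
from plant import bot
import numpy as np
from scipy.spatial.transform import Rotation as R
def at(c,px,z):
    m=bot.camera_model(c);d=R.from_euler('xyz',m['orientation']).apply([(px[0]-m['cx'])/m['fx'],(px[1]-m['cy'])/m['fy'],1])
    p=m['position'];return p+d*(z-p[2])/d[2]
E
python3 - <<'E'
from h import *
np.set_printoptions(precision=1,suppress=True)
print('pad top',at('top',(412,290.5),55),'scene',at('scene',(226.5,223),55))
print('pad corners scene',[at('scene',p,55)[:2] for p in[(210,212),(239,209),(243,234),(214,238)]])
print('pad corners top',[at('top',p,55)[:2] for p in[(397,277),(427,277),(428,304),(396,304)]])
print('lid',at('top',(422.5,179),179),at('scene',(235.5,302),179))
print('jar',at('top',(358,250),50),at('scene',(282,244),50),'jarbase',at('top',(358,267),0))
print('mug',at('top',(545,348),80),at('scene',(97,206),80),'iron',at('top',(572,300),80),at('top',(525,315),30))
E
```

```text
pad top [ 534.2 -203.2   55. ] scene [ 540.1 -198.6   55. ]
pad corners scene [array([ 507. , -228.8]), array([ 514.5, -166.6]), array([ 572.8, -168.8]), array([ 567.5, -230.5])]
pad corners top [array([ 560.5, -173.4]), array([ 561.6, -233. ]), array([ 508.3, -234.6]), array([ 507. , -171.5])]
lid [ 730.1 -201.3  179. ] [ 743.  -199.5  179. ]
jar [613.7 -95.3  50. ] [612.1 -92.6  50. ] jarbase [582.1 -98.3   0. ]
mug [ 430.7 -449.6   80. ] [ 449.3 -456.8   80. ] iron [ 522.  -503.8   80. ] [ 489.9 -434.2   30. ]
```

```bash
python3 -m jog '[[0,0,0,0,0,0.139],[0,0,0,0,0,0.139],[0,0,0,0,0,0.139],[20,-17,0,0,0,0],[40,-35,0,0,0,0],[40,-35,0,0,0,0],[40,-35,0,0,0,0],[40,-35,0,0,0,0],[40,-35,0,0,0,0],[40,-35,0,0,0,0],[40,-35,0,0,0,0],[16,-17,0,0,0,0]]' 0; python3 - <<'E'
from h import *
print(bot.camera_model('wrist'));o=bot.get_obs();print(o['tool_pos'],o['tcp_rot'],o['contact_force'])
import cv2;cv2.imwrite('pics/w1.png',bot.capture('wrist')[:,:,::-1])
E
```

```text
time: 1.7
tool_pos: [514.6, -212.7, 201.4]
tcp_rot: [-3.141, -0.001, 0.003]
contact_force: [-0.7, 0.5, -0.7]
grip_width: 1.8
finger_force: 0.0
{'fx': 371.64829954431775, 'fy': 371.64829954431775, 'cx': 319.0068760820823, 'cy': 241.1498985385933, 'T_tool_cam': array([[-1.48266133e-05, -9.61450893e-01, -2.74976691e-01,
         7.34804407e+01],
       [ 9.99999997e-01, -3.53601922e-05,  6.97167278e-05,
        -8.57277678e-01],
       [-7.67524389e-05, -2.74976689e-01,  9.61450890e-01,
        -1.83988267e+02],
       [ 0.00000000e+00,  0.00000000e+00,  0.00000000e+00,
         1.00000000e+00]])}
[ 514.58225677 -212.67125238  201.3595312 ] [-3.14113663e+00 -1.04972654e-03  2.78147521e-03] [-0.67083198  0.5096432  -0.6925035 ]
```

View pics/w1.png

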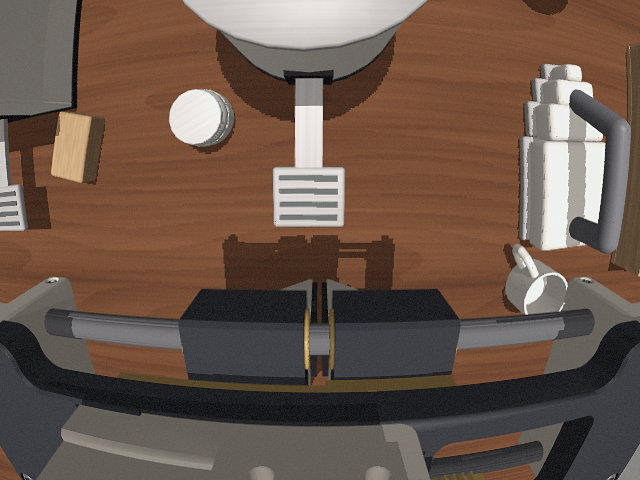

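The wrist view shows the pad at (309,196), which works out to about (536,-202) and agrees with the other two cameras. I'll move over it and come down to z of about 65.

```bash
python3 -m jog '[[9,-5,10,0,0,0],[9,-6,30,0,0,0],[0,0,35,0,0,0],[0,0,30,0,0,0],[0,0,20,0,0,0],[0,0,10,0,0,0],[0,0,0,0,0,0],[0,0,0,0,0,0],[0,0,0,0,0,0]]' 0; python3 - <<'E'
from h import *
import cv2;cv2.imwrite('pics/w2.png',bot.capture('wrist')[:,:,::-1])
E
```

```text
time: 2.65
tool_pos: [530.8, -205.3, 67.7]
tcp_rot: [3.14, -0.002, -0.0]
contact_force: [0.6, -1.5, 0.3]
grip_width: 0.3
finger_force: 0.0
```

View pics/w2.png

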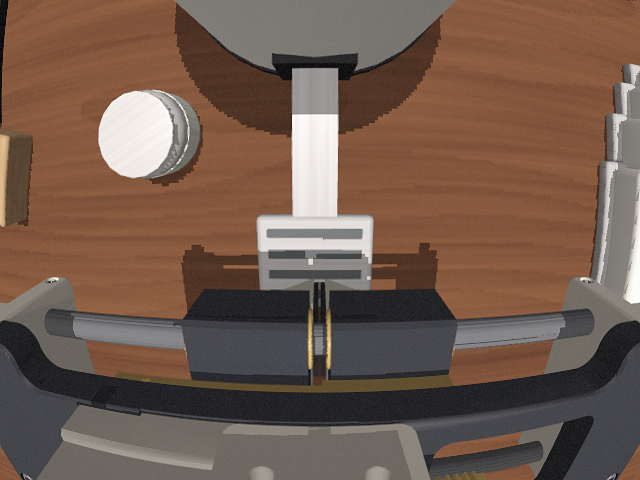

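The fingers are centred on the pad, at columns 258–372. I'm starting the press.

```bash
python3 -m jog '[[0,0,5,0,0,0],[0,0,5,0,0,0],[0,0,5,0,0,0],[0,0,5,0,0,0],[0,0,5,0,0,0],[0,0,5,0,0,0],[0,0,5,0,0,0],[0,0,3,0,0,0],[0,0,0,0,0,0]]' 0
```

```text
time: 3.6
tool_pos: [530.0, -204.7, 28.4]
tcp_rot: [-3.142, 0.0, -0.0]
contact_force: [-1.9, 0.7, 4.6]
grip_width: 0.6
finger_force: 2.3
```

```bash
python3 -m jog '[[0,0,3,0,0,0],[0,0,2,0,0,0],[0,0,1,0,0,0],[0,0,1,0,0,0],[0,0,0,0,0,0],[0,0,0,0,0,0]]' 0
```

```text
time: 4.2
tool_pos: [530.0, -204.7, 21.8]
tcp_rot: [3.141, -0.0, -0.0]
contact_force: [-2.0, 0.4, 4.6]
grip_width: 0.2
finger_force: 2.6
```

```bash
python3 -m jog '[[0,0,0.5,0,0,0],[0,0,0.5,0,0,0],[0,0,0.5,0,0,0],[0,0,0,0,0,0],[0,0,0,0,0,0]]' 0; python3 - <<'E'
from h import *
import cv2;cv2.imwrite('pics/s2.png',bot.capture('scene')[:,:,::-1])
E
```

```text
time: 4.7
tool_pos: [530.0, -204.7, 20.3]
tcp_rot: [3.141, -0.0, -0.0]
contact_force: [-1.3, -0.6, 5.0]
grip_width: 0.5
finger_force: 2.7
```

View pics/s2.png

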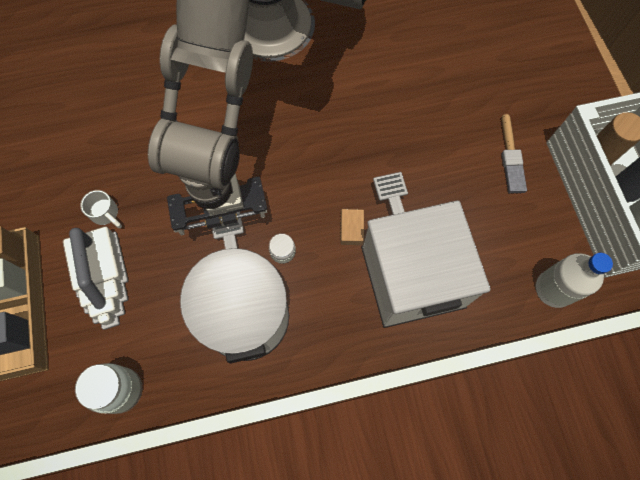

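The lid is hardly raised in this view; it now sits at (234,302) and the top edge went from row 252 to 249. I'll check from the wrist.

```bash
python3 - <<'E'
from h import *
import cv2;cv2.imwrite('pics/w3.png',bot.capture('wrist')[:,:,::-1])
a=bot.capture('scene')[:,:,::-1];b=bot.capture('top')[:,:,::-1]
cv2.imwrite('pics/st3.png',np.hstack([cv2.resize(a[150:370,130:330],(400,440)),cv2.resize(b[100:320,330:530],(400,440))]))
E
```

```text
(no output)
```

View pics/w3.png

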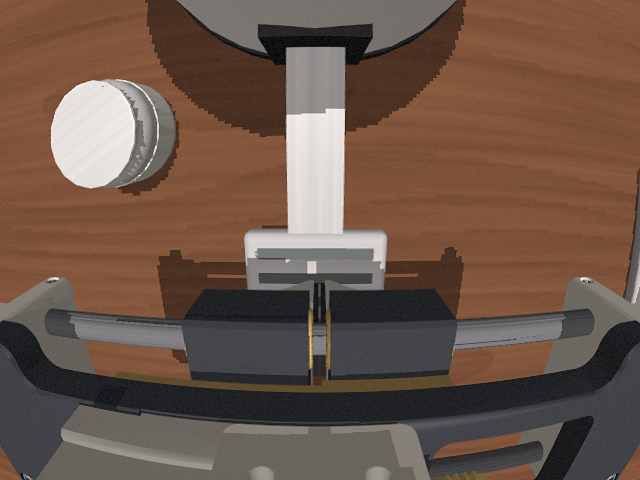

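View pics/st3.png

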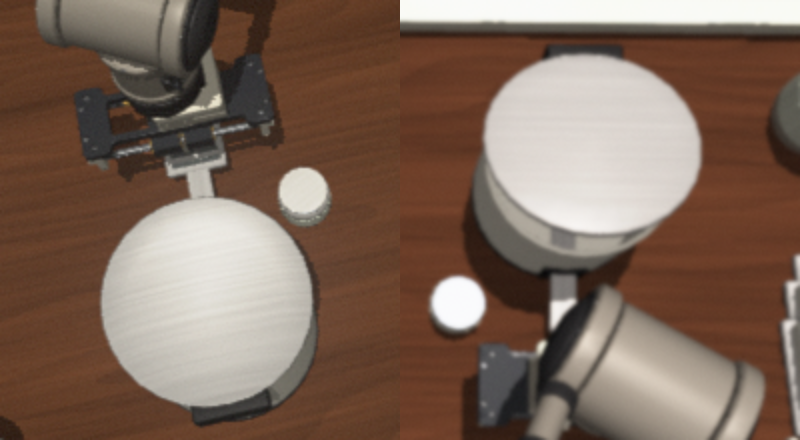

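Compared with before, the lid in the top crop is foreshortened and has swung back, with the bin's front interior showing. So it's open but may not be at the stop, and the force (5 N) hasn't risen. I'll press until I feel the hard stop.

```bash
python3 -m jog '[[0,0,0.5,0,0,0],[0,0,0.5,0,0,0],[0,0,0,0,0,0],[0,0,0,0,0,0]]' 0;python3 -m jog '[[0,0,0.5,0,0,0],[0,0,0.5,0,0,0],[0,0,0,0,0,0],[0,0,0,0,0,0]]' 0
cat > fit.py <<'E'
from h import *
import cv2
from scipy.optimize import minimize_scalar
bot.capture('top');r=bot.outline_of('round_lid','top');k=r[0]['mask'];print(r[0]['p'],r[0]['pixel'],k.sum())
m=bot.camera_model('top');Q=R.from_euler('xyz',m['orientation']);t=np.linspace(0,2*np.pi,60)
def sil(a,hx=827,y=-201):
    P=np.vstack([np.c_[-90+94*np.cos(t),94*np.sin(t),0*t+z] for z in(0,19)])
    P=R.from_euler('y',a).apply(P)+[hx,y,160]
    c=Q.inv().apply(P-m['position']);u=np.c_[c[:,0]/c[:,2]*m['fx']+m['cx'],c[:,1]/c[:,2]*m['fy']+m['cy']]
    im=np.zeros((480,640),np.uint8);cv2.fillPoly(im,[cv2.convexHull(u.astype(np.float32)).astype(np.int32)],1);return im>0
for hx in(820,827,833):
  s=[((sil(a,hx)&k).sum()/(sil(a,hx)|k).sum(),a) for a in np.arange(0,1.41,.04)]
  print(hx,max(s))
E
python3 fit.py
```

```text
time: 5.3
tool_pos: [530.1, -204.7, 19.3]
tcp_rot: [3.141, -0.0, -0.0]
contact_force: [-2.2, 1.0, 4.7]
grip_width: 0.4
finger_force: 2.7
time: 5.7
tool_pos: [530.1, -204.7, 18.4]
tcp_rot: [3.141, -0.0, -0.0]
contact_force: [-1.6, 1.1, 5.6]
grip_width: 0.7
finger_force: 2.7
0.73 [428.2, 169.4] 7661
820 (np.float64(0.9219823947907874), np.float64(0.44))
827 (np.float64(0.8855598637057925), np.float64(0.4))
833 (np.float64(0.8561003420752565), np.float64(0.32))
```

The fit gives a lid angle of only about 0.4 rad, so the pedal isn't at its stop and the force hasn't risen. I'll go lower in small steps and watch the lid.

```bash
python3 -m jog '[[0,0,1.5,0,0,0],[0,0,1.5,0,0,0],[0,0,1,0,0,0],[0,0,0,0,0,0],[0,0,0,0,0,0]]' 0; python3 fit.py
```

```text
time: 6.3
tool_pos: [530.3, -204.7, 14.4]
tcp_rot: [3.141, -0.001, -0.0]
contact_force: [-2.4, 1.4, 5.1]
grip_width: 0.2
finger_force: 2.7
0.91 [429.3, 165.2] 6977
820 (np.float64(0.9181045925139368), np.float64(0.6))
827 (np.float64(0.8708659429437011), np.float64(0.52))
833 (np.float64(0.8402359591987218), np.float64(0.48))
```

```bash
python3 -m jog '[[0,0,2,0,0,0],[0,0,2,0,0,0],[0,0,2,0,0,0],[0,0,0,0,0,0],[0,0,0,0,0,0]]' 0; sed -i 's/(820,827,833)/(808,814,820,827)/' fit.py; python3 fit.py; python3 - <<'E'
from h import *
import cv2
a=bot.capture('wrist')[:,:,::-1];b=bot.capture('top')[:,:,::-1]
cv2.imwrite('pics/w4.png',np.hstack([cv2.resize(a[200:400,220:420],(400,400)),cv2.resize(b[70:320,330:530],(400,400))]))
E
```

```text
time: 6.9
tool_pos: [530.7, -204.7, 8.5]
tcp_rot: [3.141, -0.001, -0.0]
contact_force: [0.1, 1.7, 5.7]
grip_width: 0.1
finger_force: 2.7
0.79 [431.1, 154.5] 5242
808 (np.float64(0.9275730622617535), np.float64(0.88))
814 (np.float64(0.9192896078776156), np.float64(0.84))
820 (np.float64(0.8751044975756562), np.float64(0.8))
827 (np.float64(0.8201802941641626), np.float64(0.76))
```

View pics/w4.png

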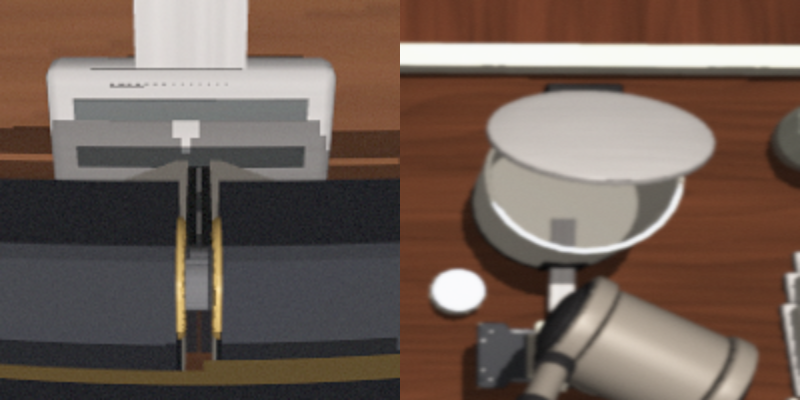

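The crops show the fingers on the middle of the pad and the lid about 0.85 rad open, with the bin's inside visible. Lid opening tracks the descent, so I'll go on down gently until the force rises.

```bash
python3 -m jog '[[0,0,1.5,0,0,0],[0,0,1.5,0,0,0],[0,0,1.5,0,0,0],[0,0,0,0,0,0],[0,0,0,0,0,0]]' 0;python3 -m jog '[[0,0,0.7,0,0,0],[0,0,0.7,0,0,0],[0,0,0.6,0,0,0],[0,0,0,0,0,0],[0,0,0,0,0,0]]' 0; python3 fit.py
```

```text
time: 7.6
tool_pos: [531.1, -204.8, 4.1]
tcp_rot: [3.141, -0.002, -0.0]
contact_force: [0.9, 2.3, 5.3]
grip_width: 0.6
finger_force: 2.7
time: 8.1
tool_pos: [531.3, -204.8, 2.2]
tcp_rot: [3.141, -0.003, -0.0]
contact_force: [2.8, 2.6, 5.7]
grip_width: 0.2
finger_force: 2.6
0.68 [435.7, 142.4] 3270
808 (np.float64(0.8726963425007088), np.float64(1.08))
814 (np.float64(0.8853658536585366), np.float64(1.04))
820 (np.float64(0.805973833621328), np.float64(1.0))
827 (np.float64(0.7388144446967977), np.float64(0.96))
```

```bash
python3 -m jog '[[0,0,0.5,0,0,0],[0,0,0.5,0,0,0],[0,0,0,0,0,0]]' 0;python3 -m jog '[[0,0,0.5,0,0,0],[0,0,0.5,0,0,0],[0,0,0,0,0,0]]' 0; python3 -m jog '[[0,0,0.5,0,0,0],[0,0,0.5,0,0,0],[0,0,0,0,0,0]]' 0; python3 fit.py
```

```text
time: 8.5
tool_pos: [531.5, -204.8, 1.3]
tcp_rot: [3.141, -0.003, -0.0]
contact_force: [1.9, 1.9, 5.4]
grip_width: 0.5
finger_force: 2.6
time: 8.8
tool_pos: [531.6, -204.8, 0.3]
tcp_rot: [3.141, -0.003, -0.0]
contact_force: [2.8, 2.3, 5.7]
grip_width: 0.3
finger_force: 2.6
time: 9.1
tool_pos: [531.7, -204.8, -0.7]
tcp_rot: [3.141, -0.003, -0.0]
contact_force: [3.0, 2.1, 5.5]
grip_width: 0.8
finger_force: 2.5
0.74 [433.3, 136.8] 2194
808 (np.float64(0.755858542820622), np.float64(1.2))
814 (np.float64(0.8638613861386139), np.float64(1.16))
820 (np.float64(0.7994886778670562), np.float64(1.12))
827 (np.float64(0.7069692058346839), np.float64(1.08))
```

```bash
python3 -m jog '[[0,0,0.5,0,0,0],[0,0,0.5,0,0,0],[0,0,0,0,0,0]]' 0;python3 -m jog '[[0,0,0.5,0,0,0],[0,0,0.5,0,0,0],[0,0,0,0,0,0]]' 0; python3 -m jog '[[0,0,0.5,0,0,0],[0,0,0.5,0,0,0],[0,0,0,0,0,0]]' 0; python3 fit.py
```

```text
time: 9.5
tool_pos: [531.7, -204.9, -1.7]
tcp_rot: [3.14, -0.004, -0.0]
contact_force: [3.0, 2.8, 5.6]
grip_width: 0.5
finger_force: 2.5
time: 9.8
tool_pos: [531.7, -205.0, -2.7]
tcp_rot: [3.14, -0.004, -0.0]
contact_force: [2.2, 1.8, 4.8]
grip_width: 0.5
finger_force: 2.5
time: 10.1
tool_pos: [531.7, -205.0, -3.6]
tcp_rot: [3.14, -0.004, -0.0]
contact_force: [2.2, 1.0, 5.2]
grip_width: 0.1
finger_force: 2.5
0.96 [432.4, 129.6] 1326
808 (np.float64(0.6067467652495379), np.float64(1.28))
814 (np.float64(0.6799336650082919), np.float64(1.24))
820 (np.float64(0.6868852459016394), np.float64(1.24))
827 (np.float64(0.6455969746083198), np.float64(1.2))
```

```bash
python3 -m jog '[[0,0,0.5,0,0,0],[0,0,0.5,0,0,0],[0,0,0,0,0,0]]' 0;python3 -m jog '[[0,0,0.5,0,0,0],[0,0,0.5,0,0,0],[0,0,0,0,0,0]]' 0; python3 fit.py;  python3 - <<'E'
from h import *
import cv2
a=bot.capture('scene')[:,:,::-1];b=bot.capture('top')[:,:,::-1]
cv2.imwrite('pics/w5.png',np.hstack([cv2.resize(a[170:370,130:330],(400,400)),cv2.resize(b[70:320,330:530],(400,400))]))
E
```

```text
time: 10.5
tool_pos: [531.9, -205.0, -4.2]
tcp_rot: [3.14, -0.004, -0.0]
contact_force: [1.9, 2.6, 8.9]
grip_width: 0.6
finger_force: 4.2
time: 10.8
tool_pos: [532.1, -205.0, -4.8]
tcp_rot: [3.14, -0.005, -0.0]
contact_force: [0.5, 3.3, 12.8]
grip_width: 0.3
finger_force: 5.9
0.56 [434.2, 124.9] 1102
808 (np.float64(0.46005385996409337), np.float64(1.28))
814 (np.float64(0.5004541326067211), np.float64(1.28))
820 (np.float64(0.6257808063600228), np.float64(1.24))
827 (np.float64(0.6387921022067363), np.float64(1.2))
```

View pics/w5.png

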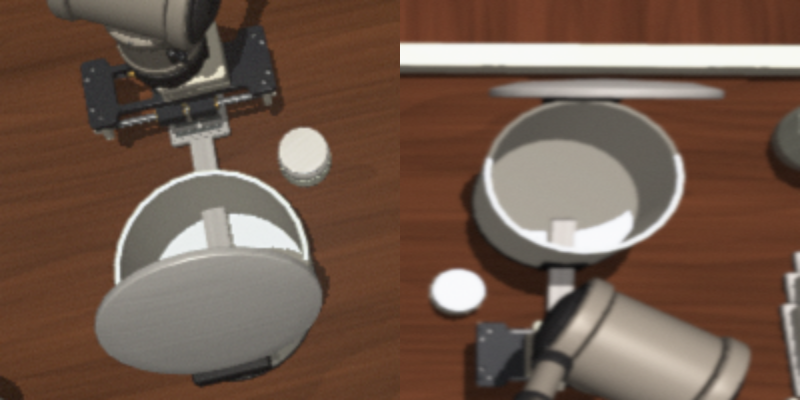

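The force jumped to 12.8 N, so the pedal is at the hard stop. Both crops show the lid upright and wide open. I'll hold it for about 2.6 s.

```bash
python3 -m jog '[[0,0,0.3,0,0,0],[0,0,0,0,0,0],[0,0,0,0,0,0],[0,0,0,0,0,0],[0,0,0,0,0,0],[0,0,0,0,0,0],[0,0,0,0,0,0],[0,0,0,0,0,0],[0,0,0,0,0,0],[0,0,0,0,0,0],[0,0,0,0,0,0],[0,0,0,0,0,0]]' 0; python3 -m jog '[[0,0,0,0,0,0],[0,0,0,0,0,0],[0,0,0,0,0,0],[0,0,0,0,0,0],[0,0,0,0,0,0],[0,0,0,0,0,0],[0,0,0,0,0,0],[0,0,0,0,0,0],[0,0,0,0,0,0],[0,0,0,0,0,0],[0,0,0,0,0,0],[0,0,0,0,0,0]]' 0
python3 -m jog '[[0,0,-1,0,0,0],[0,0,-1.5,0,0,0],[0,0,-2,0,0,0],[0,0,-2,0,0,0],[0,0,-2,0,0,0],[0,0,-2,0,0,0],[0,0,-2,0,0,0],[0,0,-2,0,0,0],[0,0,-2,0,0,0],[0,0,-2,0,0,0],[0,0,-2,0,0,0],[0,0,-2,0,0,0]]' 0
```

```text
time: 12.2
tool_pos: [532.1, -205.0, -4.9]
tcp_rot: [3.14, -0.005, -0.0]
contact_force: [1.3, 3.2, 13.1]
grip_width: 0.7
finger_force: 6.3
time: 13.4
tool_pos: [532.1, -205.0, -4.9]
tcp_rot: [3.14, -0.005, -0.0]
contact_force: [1.4, 2.3, 12.9]
grip_width: 0.5
finger_force: 6.3
time: 14.6
tool_pos: [529.8, -204.8, 16.0]
tcp_rot: [3.141, 0.0, -0.0]
contact_force: [-3.0, -0.5, 4.4]
grip_width: 0.5
finger_force: 2.7
```

```bash
python3 -m jog '[[0,0,-1.5,0,0,0],[0,0,-1.5,0,0,0],[0,0,-1,0,0,0],[0,0,-1,0,0,0],[0,0,-1,0,0,0],[0,0,-1,0,0,0],[0,0,-1,0,0,0],[0,0,-1,0,0,0],[0,0,-1,0,0,0],[0,0,-1,0,0,0],[0,0,-1,0,0,0],[0,0,-1,0,0,0]]' 0; python3 -m jog '[[0,0,-1,0,0,0],[0,0,-1,0,0,0],[0,0,-1,0,0,0],[0,0,-1,0,0,0],[0,0,-1,0,0,0],[0,0,-1,0,0,0],[0,0,-1,0,0,0],[0,0,-1,0,0,0],[0,0,-1,0,0,0],[0,0,-1,0,0,0],[0,0,-1,0,0,0],[0,0,-1,0,0,0]]' 0
```

```text
time: 15.8
tool_pos: [529.9, -204.8, 28.7]
tcp_rot: [3.141, 0.0, -0.0]
contact_force: [-3.6, -0.6, 4.0]
grip_width: 0.3
finger_force: 2.3
time: 17.0
tool_pos: [530.0, -204.7, 40.7]
tcp_rot: [3.142, -0.0, -0.0]
contact_force: [0.0, 0.0, 0.1]
grip_width: 0.3
finger_force: 0.0
```

Contact is gone and the pad is up. I'll retreat straight up and then back, and check the lid.

```bash
python3 -m jog '[[0,0,-5,0,0,0],[0,0,-15,0,0,0],[0,0,-30,0,0,0],[0,0,-30,0,0,0],[0,0,-30,0,0,0],[-20,0,-20,0,0,0],[-30,0,0,0,0,0],[-30,0,0,0,0,0],[-20,0,0,0,0,0],[0,0,0,0,0,0],[0,0,0,0,0,0],[0,0,0,0,0,0]]' 0; python3 fit.py; python3 - <<'E'
from h import *
import cv2
a=bot.capture('scene')[:,:,::-1];b=bot.capture('top')[:,:,::-1]
cv2.imwrite('pics/w6.png',np.hstack([cv2.resize(a[170:370,130:330],(400,400)),cv2.resize(b[70:320,330:530],(400,400))]))
E
```

```text
time: 18.2
tool_pos: [431.0, -204.9, 170.8]
tcp_rot: [3.141, -0.001, -0.0]
contact_force: [0.2, 0.0, -0.6]
grip_width: 0.3
finger_force: 0.0
0.68 [423.3, 179.6] 8373
808 (np.float64(0.921612541993281), np.float64(0.32))
814 (np.float64(0.9366520910415966), np.float64(0.24))
820 (np.float64(0.9330287497214175), np.float64(0.0))
827 (np.float64(0.9150745444505798), np.float64(0.0))
```

View pics/w6.png

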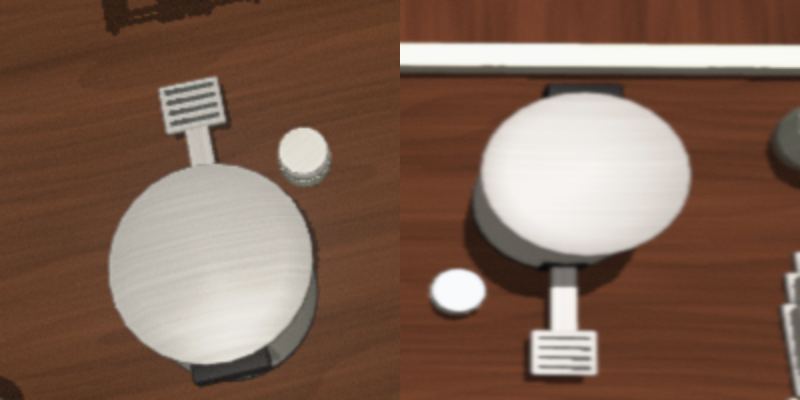

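The lid is shut again: its outline centre (423,180) and area (8373) match the start (423,179; 8375). The pad is up and the arm is clear.

```bash
python3 -c "
from plant import bot
print(bot.close_job())"
```

```text
the job is handed in; nothing more can be done
None
```

The round bin's pedal went fully down to its stop, the lid stayed wide open for over 2.5 s, and I let it up slowly until the lid was fully shut, using only the pedal and keeping clear of the square bin; the job was handed in at about 18 s.

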